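# Turn a sample panel over with an offset turner

## Robot

A 6-joint arm with a two-finger parallel gripper is mounted at the origin on a cart in front of the work surface, level with it; the furniture and walls round the work are solid. World frame = base frame: x ahead of the robot, y to its left, z up, the work surface at z = 0. Lengths are in mm, angles in degrees, forces in N, time in s.
With the tool pointing down it reaches from about 350 to 850 mm from the base axis. Payload 8.1 kg.
Tool frame: the origin (TCP) lies between the finger pads; the fingertips stand 25 mm ahead of it and the grasp point (between the pads) lies 6 mm ahead of it (r.tcp_to_tips is the distance from the TCP to the fingertips, in mm); z points along the fingers, y is the line along which they close (so a half turn about z gives the same grasp; the last joint's range is limited). The gripper opens to 85 mm and grips with 20 to 120 N. Pads are 22 mm wide; open, the fingers measure 114 mm over their backs; the gripper's body (76 mm by 85 mm) begins 54 mm behind the grasp point. The pads swing forward as they close: fully open they stand 13 mm farther back than shut.
Start: joints at [-71.929, 7.471, 85.268, -0, 87.261, -4.893], TCP at [234.113, -552.446, 256.292] pointing down, gripper open.
Joint ranges: [-169.43, 169.43], [-51.17, 129.36], [1.28, 143.12], [-76.62, 256.62], [0, 156.53], [-152.29, 152.29]. Speed limits (degrees/s): [136.94, 136.94, 159.86, 180, 180, 180].

## Interface

Orientations are given as [roll, pitch, yaw] about the fixed x, y, z axes, in that order (R = Rz(yaw) Ry(pitch) Rx(roll)).
In Python, from bench import r gives the robot as it stands.
- The arm moves only by the tool apply_moves, never from a script. Its arguments are lists of equal length, an entry for each row: "angular": the turn, a rotation vector about the world's x, y, z in units of 8 degrees (1.0 is 8 degrees), a list of three; "travel": the shift along the world's x, y, z in units of 40 mm (1.0 is 40 mm), a list of three; "jaw": the opening, from 0 (shut) to 1 (fully open). A call has 1 to 20 rows; each row shifts and turns the commanded pose from where the row before left it; what a row does not reach is not made up. A row lasts 1/8 s, in which the tool goes at most 62.5 mm and 10.7 degrees, less where a joint would pass 70% of its speed; a pose out of reach is approached as far as the arm can. A call is refused whole if a number of a shift passes 1 or a number of a turn 1, either way. A call with a gripper value outside its range is refused whole. The fingers move at their own pace and stop on an object; "force" is the grip in N (left out, the last holds). Time passes only in rows, so rows that do not move let the fingers close. It gives the time, the measured TCP pose, the force, the opening and the grip force at its end, in the units of the state.
- r.sense(): the state, without advancing time (a new reading comes with each control period).
- r.snapshot(name): name is "scene" or "top" or "wrist"; returns a dict with "color" (384x512x3 uint8, red, green, blue), "fx", "fy", "cx", "cy" (pixels), "R" (3x3) and "t" (3): a world point X has camera coordinates R X + t; the wrist camera has in their place "mount" (4x4, takes a point from camera to tool coordinates, whose origin is the TCP and whose axes are the flange's). Camera axes: x right, y down, z forward; pixel columns grow to the right and rows downward; lengths in mm; the calibration is good to about 2 mm. The wrist camera is an equidistant fisheye: a pixel r from the principal point sees the ray r / f radians off the axis. A picture is of the moment at which its call begins: read the wrist's pose just before it. There is no depth.
- r.hand_in(): hands the job in; it is judged then, once.
The state is a dict: "time": time; "joint_pos": joint angles; "qd": joint speeds; "joint_efforts": joint torques, N m; "tool_pos": TCP position; "tcp_rot": TCP orientation; "ft_force": force on the tool from outside, world axes, zero at the start; "wrist_torque": the same for the moment, N m; "finger_gap": finger opening in mm; "grip_force": force on a finger pad.
Only numpy, scipy, OpenCV 4.12 (cv2) and the standard library are available. Lean on these libraries where they do the work, as an engineer would, in place of code of your own. Each camera call takes 0.05 s, during which the arm holds its last target. There are 200 camera calls.

## Task

Pick up the red-handled offset turner, slide its blade under the blue sample panel from the front of the finishing rack, and flip the panel over to the left so that it lies flat on the cork bed with its bare wood side up. The panel's edges are still tacky, so only the turner may touch it: keep the gripper and arm off it. Then lay the turner back flat on the middle of its rest block, as it lay, and let go.

Things in the scene. Friction and masses are not known exactly. Their poses are not given: they have to be found in the camera images.
- rack: Fixed wooden rack. Origin: underside, mid-depth, on the step line; x = away from robot (blade goes in along +x), y left; depth x +-65 mm. Right: base, top z 36 mm, and two ribs along x, tops z 60: y -32 to 0 (against the step) and -142 to -108. The channel between (76 wide, 24 deep, centre y -70), open front and back, is bridged by the panel. Left: cork bed, y 0 to 130, top z 72 (a 12 mm step up).
- panel: Loose plywood sample panel, 100 (x) x 110 (y) x 10 mm, about 90 g. Origin at its centre. z points out of the blue painted face (up at the start); the other face is bare wood. It starts flat on the two ribs, its axes within 2 degrees of the rack's, its left edge 8 to 16 mm short of the step.
- turner: Loose offset turner (spatula), about 130 g: flat steel blade 120 (x) x 54 (y) x 3 mm; from its rear end a 14 mm wide neck (x -58 to -78 mm) rises to a straight red handle. Origin at the centre of the blade's underside; x runs from handle to tip, z up out of the blade. It starts on the rest block, tip away from the robot.
- turner_grip (a point): Middle of the red handle, 135 mm behind (-x) and 55 mm above the turner's origin; same axes. Handle 116 mm long along x, square, 18 mm across flats, corners up, down and sideways: its flats stand at 45 degrees to the blade, so grip it with the hand leaning 45 degrees to the right or left. Taken from the upper right, the hand can roll a quarter turn and end leaning left.
- rest: Fixed rest block for the turner, dark wood with a black rubber top, 150 (x) x 85 (y) x 40 mm high. Origin at the centre of its underside; x along the block, away from the robot. Fixed battens, 30 mm high, lie along the front of the bench, nearer the robot than the block and the rack.

How it is judged:
By the outcome, as a careful person would: the job done as asked, in the order asked, and still so for the second after the job is handed in, with the robot touching nothing.
It also fails if it takes over 54 s, if anything falls off the work surface, if the arm or the gripper's body presses on something with over 40 N, if the wrist force passes 120 N, or if a joint passes its speed limit or range.

## Working session

There is one attempt and no reset: what is moved stays moved. The work goes in short steps, Python scripts to look and compute and a tool call to move; the robot and the scene stay as the last step left them, time stands still between calls to the robot, and variables do not carry over. Pictures are saved under pics/ and viewed, at most 10 in all, crops included, and the job is handed in when it is done.

Besides the shell and the picture viewer there is one more tool, called after "Emit:" by a JSON object that holds its "api" and its "payload". apply_moves: Moves the arm, as the interface text tells. Its arguments: {"type":"object","properties":{"angular":{"type":"array"},"travel":{"type":"array"},"jaw":{"type":"array"},"force":{"type":"number"}},"required":["angular","travel","jaw"]}

```bash
ls; mkdir -p pics; python3 - <<'E'
from bench import r
import cv2,pickle
for n in("scene","top"):
    s=r.snapshot(n); cv2.imwrite(f"pics/{n}0.png",s["color"][:,:,::-1]); pickle.dump(s,open(f"{n}0.pkl","wb"))
    print(n,s["fx"],s["cx"],s["cy"],s["R"],s["t"])
print(r.sense())
E
```

```text
pics
scene 398.28498333878815 248.7731727054705 185.56326019382436 [[-0.88718838 -0.46112435 -0.0161589 ]
 [-0.23956316  0.49027718 -0.83799629]
 [ 0.39434284 -0.73958949 -0.54543662]] [441.18501883 267.05806958 626.73388853]
top 398.07734693115236 255.15690398149096 194.28571545724512 [[ 0.01711858 -0.99984991 -0.00266558]
 [-0.99333323 -0.01670292 -0.11406185]
 [ 0.11400021  0.00460039 -0.99347007]] [-159.79610818  557.02350513  870.37728521]
{'time': 0.1, 'joint_pos': array([-7.19273443e+01,  7.51156103e+00,  8.53241959e+01, -9.29534121e-04,
        8.72607994e+01, -4.89259507e+00]), 'qd': array([-0.10926034, -0.1035872 , -0.07410365, -0.01773773,  0.00140974,
        0.18926645]), 'joint_efforts': array([ 8.16642387e-04, -5.70953679e+01, -5.01940870e+01, -2.42214328e-04,
        8.11583275e-03,  1.72490229e-05]), 'tool_pos': array([ 233.98132   , -552.00043244,  255.33007558]), 'tcp_rot': array([-1.79903716e+02, -7.31009563e-03,  2.29652898e+01]), 'ft_force': array([-0.09790663, -0.06025572, -0.41375609]), 'wrist_torque': array([-0.00238971, -0.04185991, -0.06949676]), 'grip_force': 0.0, 'finger_gap': 85.16274843967088}
```

View pics/scene0.png

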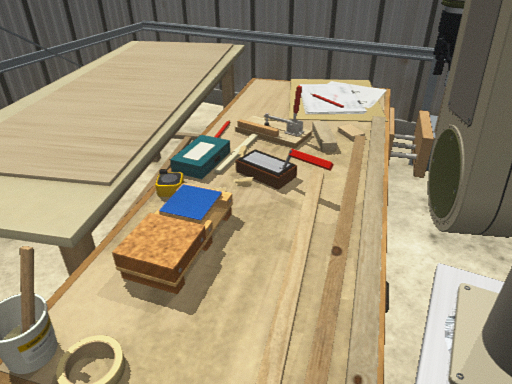

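View pics/top0.png

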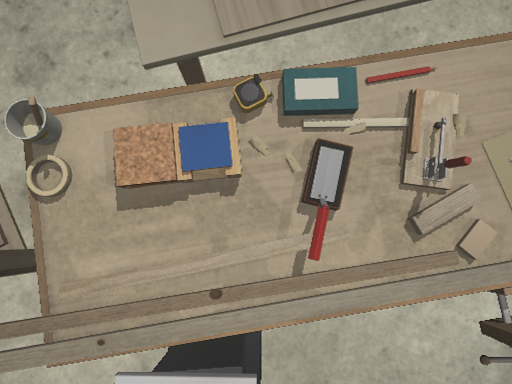

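The scene view shows the rack with the blue panel at about (190,202) and the turner on its rest at (265,165). In the top view, up is +x and left is +y. The panel centre is at about (207,147), the cork at (145,154), the blade at (328,174) and the red handle runs from (323,207) to (315,260).

```bash
cat > h.py <<'E'
import numpy as np,cv2,pickle
def ray(s,p,z):
    p=np.atleast_2d(np.asarray(p,float)); d=np.c_[(p[:,0]-s["cx"])/s["fx"],(p[:,1]-s["cy"])/s["fy"],np.ones(len(p))]@s["R"]
    c=-s["R"].T@s["t"]; return c+d*((z-c[2])/d[:,2])[:,None]
def proj(s,X):
    c=np.atleast_2d(X)@s["R"].T+s["t"]; return np.c_[c[:,0]/c[:,2]*s["fx"]+s["cx"],c[:,1]/c[:,2]*s["fy"]+s["cy"]]
def blob(m,roi):
    k=np.zeros(m.shape,np.uint8); x0,y0,x1,y1=roi; k[y0:y1,x0:x1]=m[y0:y1,x0:x1]
    n,l,st,_=cv2.connectedComponentsWithStats(k); i=1+np.argmax(st[1:,4]); 
    return max(cv2.findContours((l==i).astype(np.uint8),0,1)[0],key=cv2.contourArea)[:,0]
def rect(s,c,z):
    w=ray(s,c,z)[:,:2].astype(np.float32); (cx,cy),(a,b),t=cv2.minAreaRect(w)
    if a<b: a,b,t=b,a,t+90
    return np.round([cx,cy,a,b,(t+90)%180-90],1)
E
python3 - <<'E'
from h import *
s=pickle.load(open("top0.pkl","rb")); h=cv2.cvtColor(s["color"],cv2.COLOR_RGB2HSV); H,S,V=[h[...,i].astype(int) for i in range(3)]
blue=(H>100)&(H<130)&(S>120); red=((H<6)|(H>172))&(S>150)
print("panel",rect(s,blob(blue,(170,110,245,185)),70))
print("handle z95",rect(s,blob(red,(300,195,340,270)),95))
bl=(S<60)&(V>110); print("blade z43",rect(s,blob(bl,(300,135,355,215)),43))
dark=(V<100); c=blob(dark|bl,(295,130,360,215)); print("rest z40",rect(s,c,40))
cork=(S>110)&(H<16)&(V>60); print("cork",rect(s,blob(cork,(100,115,176,190)),72))
s2=pickle.load(open("scene0.pkl","rb")); h=cv2.cvtColor(s2["color"],cv2.COLOR_RGB2HSV);H,S,V=[h[...,i].astype(int) for i in range(3)]
blue=(H>100)&(H<130)&(S>120); red=((H<6)|(H>172))&(S>150)
print("scene panel",rect(s2,blob(blue,(150,175,230,225)),70)); print("scene handle",rect(s2,blob(red,(285,140,340,175)),95))
im=cv2.resize(s["color"][100:275,100:370,::-1],None,fx=2.9,fy=2.9,interpolation=cv2.INTER_CUBIC);cv2.imwrite("pics/c1.png",im)
E
```

```text
panel [660.4 -37.6 106.6  98.1 -82.6]
handle z95 [ 476.5 -283.7  114.7   22.2  -12.3]
blade z43 [ 608.  -310.3  119.    53.8  -11.5]
rest z40 [ 6.132e+02 -3.125e+02  1.937e+02  1.461e+02  3.000e-01]Traceback (most recent call last):
  File "<stdin>", line 8, in <module>
  File "h.py", line 9, in blob
    n,l,st,_=cv2.connectedComponentsWithStats(k); i=1+np.argmax(st[1:,4]);
                                                      ~~~~~~~~~^^^^^^^^^^
    return _wrapfunc(a, 'argmax', axis=axis, out=out, **kwds)
    return bound(*args, **kwds)
ValueError: attempt to get argmax of an empty sequence
```

```bash
python3 - <<'E'
from h import *
s=pickle.load(open("top0.pkl","rb")); h=cv2.cvtColor(s["color"],cv2.COLOR_RGB2HSV); H,S,V=[h[...,i].astype(int) for i in range(3)]
for p in [(145,140),(130,165),(160,150),(90,200),(310,180),(346,160),(300,170),(235,130),(211,173),(181,160)]: print(p,h[p[1],p[0]])
s2=pickle.load(open("scene0.pkl","rb")); h2=cv2.cvtColor(s2["color"],cv2.COLOR_RGB2HSV);H,S,V=[h2[...,i].astype(int) for i in range(3)]
blue=(H>100)&(H<130)&(S>120); red=((H<6)|(H>172))&(S>150)
print("scene panel",rect(s2,blob(blue,(150,175,230,225)),70)); print("scene handle",rect(s2,blob(red,(285,140,340,175)),95))
im=cv2.resize(s["color"][105:265,105:355,::-1],None,fx=3.2,fy=3.2,interpolation=cv2.INTER_CUBIC);cv2.imwrite("pics/c1.png",im)
E
```

```text
(145, 140) [ 14 105 172]
(130, 165) [ 14 105 158]
(160, 150) [ 14 104 145]
(90, 200) [ 19  60 152]
(310, 180) [24 26 50]
(346, 160) [15 20 52]
(300, 170) [ 22  56 165]
(235, 130) [ 16  96 194]
(211, 173) [ 17  85 129]
(181, 160) [123  48 102]
scene panel [658.2 -35.6 108.7  99.  -82.6]
scene handle [ 475.6 -285.2  127.7   33.5  -11.1]
```

View pics/c1.png

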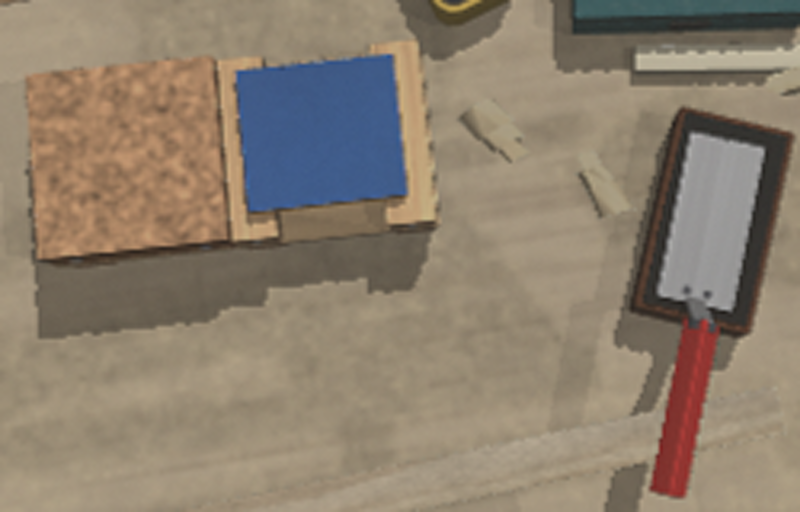

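The crop gives clear corners. The cork's are (25,75), (212,57), (230,242) and (38,262). The right rib's outer corners are (415,40) and (437,222). The rest's are (683,107), (793,132), (747,335) and (632,310).

```bash
cat >> h.py <<'E'
def frame(o,y): a=np.radians(y); return np.array(o),np.array([[np.cos(a),-np.sin(a)],[np.sin(a),np.cos(a)]])
E
python3 - <<'E'
from h import *
s=pickle.load(open("top0.pkl","rb")); f=lambda p:np.array(p)/3.2+105-0.34
c=ray(s,f([(25,75),(212,57),(230,242),(38,262)]),72)[:,:2]; print("cork",c.round(1))
rb=ray(s,f([(415,40),(437,222)]),60)[:,:2]; print("rib",rb.round(1))
yaw=lambda d:np.degrees(np.arctan2(d[1],d[0]))
print("yaws",yaw(c[0]-c[3]),yaw(c[1]-c[2]),yaw(rb[0]-rb[1]),yaw(c[0]-c[1])-90,yaw(c[3]-c[2])-90,yaw(c[2]-rb[1])-90)
print("sizes",np.linalg.norm(c-np.roll(c,1,0),axis=1), np.linalg.norm(rb[0]-rb[1]))
print("rack origin (cork right mid)",(c[1]+c[2])/2,"from rib",rb.mean(0))
re=ray(s,f([(683,107),(793,132),(747,335),(632,310)]),40)[:,:2]; print("rest",re.mean(0),np.linalg.norm(re-np.roll(re,1,0),axis=1),yaw(re[0]-re[3]),yaw(re[1]-re[2]))
h=cv2.cvtColor(s["color"],cv2.COLOR_RGB2HSV); H,S,V=[h[...,i].astype(int) for i in range(3)]
ck=(H<16)&(S>95)&(V>120);b=blob(ck,(105,110,178,192));print(rect(s,b,72))
E
```

```text
cork [[696.8 167. ]
 [711.7  38.5]
 [582.8  20.9]
 [566.9 150.7]]
rib [[ 729.8 -100.8]
 [ 600.9 -118.9]]
yaws 7.186171628857819 7.759120277043937 8.014865256310284 6.595788642824189 6.978843460237485 7.371376149850008
sizes [130.95570452 129.43258029 130.1015875  130.72753839] 130.24008270485479
rack origin (cork right mid) [647.2385079   29.69024493] from rib [ 665.35780659 -109.84909168]
rest [ 608.83938898 -313.40562912] [150.29150969  79.95490186 149.0838409   81.92301648] -13.781937828901723 -13.041341524068418
[641.   92.  134.4 128.9 -83.2]
```

```bash
cat >> h.py <<'E'
from scipy.spatial.transform import Rotation as Ro
def TR(roll,yaw): return Ro.from_euler("xyz",[roll,0,yaw],degrees=True)
def tcp_for(o,roll,yaw):
    "TCP pose for turner origin o, turner roll and yaw (hand leaning 45 right, roll 225 when turner flat)"
    T=TR(roll,yaw); return np.array(o)+T.apply([-135,0,55])+T.apply([0,-6*.7071,6*.7071]), T*Ro.from_euler("x",225,degrees=True)
def go(st,P,R,note=""):
    d=np.array(P)-st["tool_pos"]; w=(R*Ro.from_euler("xyz",st["tcp_rot"],degrees=True).inv()).as_rotvec(degrees=True)
    print(note,"travel units",(d/40).round(3),"ang units",(w/8).round(3),"mm",d.round(1))
E
python3 - <<'E'
from h import *
from bench import r
print([a for a in dir(r) if a[0]!="_"])
st=r.sense(); P,R=tcp_for([608,-310.3,40],0,-12); print(P)
zt=R.apply([0,0,1]); go(st,P-90*zt,R,"pre"); print("approach 90:",90*zt/40)
E
```

```text
['PlanningError', 'hand_in', 'sense', 'snapshot', 'tcp_to_tips']
[ 475.06798776 -286.38181075   99.2426    ]
pre travel units [ 5.696  5.084 -2.311] ang units [ 5.671  0.545 -4.142] mm [227.9 203.4 -92.4]
approach 90: [ 0.33078547  1.5562233  -1.59099026]
```

Emit:
{"api": "apply_moves", "payload": {"travel": [[0.57,0.51,-0.23],[0.57,0.51,-0.23],[0.57,0.51,-0.23],[0.57,0.51,-0.23],[0.57,0.51,-0.23],[0.57,0.51,-0.23],[0.57,0.51,-0.23],[0.57,0.51,-0.23],[0.57,0.51,-0.23],[0.57,0.51,-0.23],[0,0,0],[0,0,0]], "angular": [[0.567,0.0545,-0.414],[0.567,0.0545,-0.414],[0.567,0.0545,-0.414],[0.567,0.0545,-0.414],[0.567,0.0545,-0.414],[0.567,0.0545,-0.414],[0.567,0.0545,-0.414],[0.567,0.0545,-0.414],[0.567,0.0545,-0.414],[0.567,0.0545,-0.414],[0,0,0],[0,0,0]], "jaw": [1,1,1,1,1,1,1,1,1,1,1,1], "force": 100}}

```text
time: 1.6
tool_pos: [461.7, -348.9, 164.3]
tcp_rot: [-135.2, -0.0, -11.9]
ft_force: [0.4, 0.0, 1.2]
finger_gap: 85.2
grip_force: 0.0
```

```bash
python3 - <<'E'
from h import *
from bench import r
st=r.sense(); P,R=tcp_for([608,-310.3,40],0,-12); print(st["tool_pos"],st["tcp_rot"],st["joint_pos"].round(1))
go(st,P,R,"grip")
s=r.snapshot("wrist"); print(s["fx"],s["cx"],s["cy"],s["mount"]); cv2.imwrite("pics/w1.png",s["color"][:,:,::-1])
E
```

```text
[ 461.69516796 -348.87302744  164.26552535] [-1.35174825e+02 -6.25360918e-03 -1.19316114e+01] [-58.9  33.1  74.   30.1 106.4  42.9]
grip travel units [ 0.334  1.562 -1.626] ang units [ 0.022 -0.004 -0.009] mm [ 13.4  62.5 -65. ]
297.3186396354542 252.55796489696905 195.0304689878166 [[-6.48054069e-04 -9.62687848e-01 -2.70613539e-01  6.93700135e+01]
 [ 9.99999191e-01 -3.27597776e-04 -1.22935145e-03 -6.10592082e-01]
 [ 1.09482931e-03 -2.70614117e-01  9.62687281e-01 -1.18345976e+02]
 [ 0.00000000e+00  0.00000000e+00  0.00000000e+00  1.00000000e+00]]
```

View pics/w1.png

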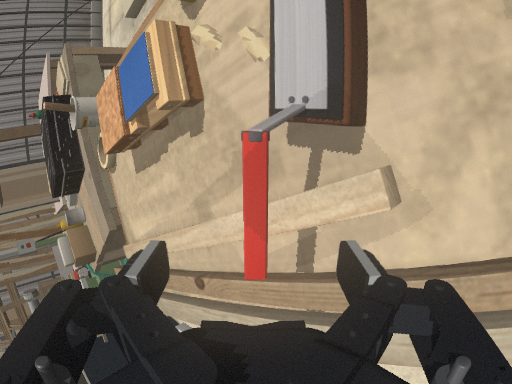

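The wrist view shows the handle centred between the open fingers at column 255, rows 133–278, and parallel to the pads. I'm going in to grip it.

Emit:
{"api": "apply_moves", "payload": {"travel": [[0.084,0.39,-0.405],[0.084,0.39,-0.405],[0.084,0.39,-0.405],[0.084,0.39,-0.405],[0,0,0],[0,0,0],[0,0,0],[0,0,0],[0,0,0],[0,0,0]], "angular": [[0,0,0],[0,0,0],[0,0,0],[0,0,0],[0,0,0],[0,0,0],[0,0,0],[0,0,0],[0,0,0],[0,0,0]], "jaw": [1,1,1,1,1,0.1,0,0,0,0], "force": 100}}

```text
time: 2.9
tool_pos: [475.6, -286.2, 99.5]
tcp_rot: [-135.1, -0.0, -12.0]
ft_force: [0.4, -0.6, -0.3]
finger_gap: 16.4
grip_force: 98.0
```

```bash
python3 - <<'E'
from h import *
from bench import r
st=r.sense(); print(st["tool_pos"],st["tcp_rot"],st["grip_force"],st["finger_gap"],st["ft_force"])
E
```

```text
[ 475.56036107 -286.20871824   99.49004723] [-1.35112885e+02 -6.92776700e-03 -1.19963050e+01] 97.97052383422852 16.422146177492635 [ 0.39321157 -0.64895403 -0.34636395]
```

```bash
cat >> h.py <<'E'
RK=np.array([647.2,30.3]);RY=7.3
def rk(x,y,z): _,M=frame([0,0],RY); return np.r_[RK+M@[x,y],z]
def tr_of(st):
    "turner origin in rack coordinates, roll,yaw from the measured TCP"
    R=Ro.from_euler("xyz",st["tcp_rot"],degrees=True); T=R*Ro.from_euler("x",-225,degrees=True)
    o=st["tool_pos"]-T.apply([-135,-6*.7071,55+6*.7071]); _,M=frame([0,0],RY); e=T.as_euler("xyz",degrees=True)
    return np.r_[M.T@(o[:2]-RK),o[2]].round(1),e.round(2),o.round(1)
E
python3 - <<'E'
from h import *
from bench import r
st=r.sense(); print(tr_of(st))
go(st,*tcp_for(rk(-140,-70,120),0,RY),"high pre"); print(tcp_for(rk(-140,-70,45),0,RY)[0])
E
```

```text
(array([ -81.7, -332.9,   40.3]), array([-1.1e-01, -1.0e-02, -1.2e+01]), array([ 608.5, -310.2,   40.3]))
high pre travel units [-2.292  5.198  1.994] ang units [0.014 0.    2.412] mm [-91.7 207.9  79.8]
[383.8626352  -78.28358971 104.2426    ]
```

Emit:
{"api": "apply_moves", "payload": {"travel": [[0,0,0.3],[0,0,0.7],[0,0,1]], "angular": [[0,0,0],[0,0,0],[0,0,0]], "jaw": [0,0,0]}}

```text
time: 3.28
tool_pos: [475.3, -285.7, 181.3]
tcp_rot: [-135.1, 0.0, -12.0]
ft_force: [0.7, -0.7, -0.6]
finger_gap: 16.8
grip_force: 98.0
```

Emit:
{"api": "apply_moves", "payload": {"travel": [[-0.327,0.742,0],[-0.327,0.742,0],[-0.327,0.742,0],[-0.327,0.742,0],[-0.327,0.742,0],[-0.327,0.742,0],[-0.327,0.742,0],[0,0,0],[0,0,0],[0,0,0]], "angular": [[0,0,0.345],[0,0,0.345],[0,0,0.345],[0,0,0.345],[0,0,0.345],[0,0,0.345],[0,0,0.345],[0,0,0],[0,0,0],[0,0,0]], "jaw": [0,0,0,0,0,0,0,0,0,0]}}

```text
time: 4.53
tool_pos: [384.6, -79.2, 180.1]
tcp_rot: [-135.2, -0.1, 7.3]
ft_force: [0.1, -0.7, -1.0]
finger_gap: 16.9
grip_force: 98.1
```

```bash
python3 - <<'E'
from h import *
from bench import r
st=r.sense(); print(tr_of(st),st["joint_pos"].round(1),st["ft_force"])
go(st,*tcp_for(rk(-140,-70,45),0,RY),"pre")
s=r.snapshot("wrist"); cv2.imwrite("pics/w2.png",s["color"][:,:,::-1])
W=pickle.dump((s,st),open("w2.pkl","wb"))
s=r.snapshot("top"); pickle.dump(s,open("t2.pkl","wb"))
E
```

```text
(array([-139.4,  -71.3,  121. ]), array([-0.17, -0.06,  7.27]), array([518. , -58.1, 121. ])) [-43.    4.6 107.5  27.6 103.6  37.5] [ 0.05082714 -0.71691705 -1.03329339]
pre travel units [-0.018  0.023 -1.897] ang units [0.021 0.01  0.003] mm [ -0.7   0.9 -75.9]
```

View pics/w2.png

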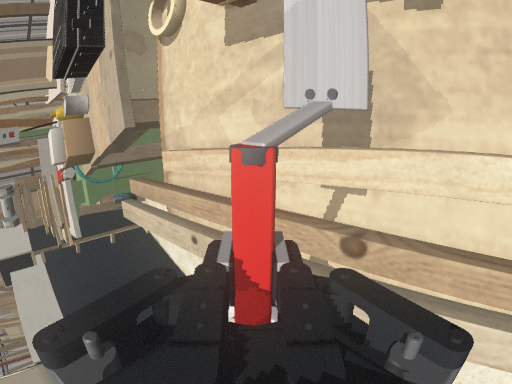

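The wrist view shows the turner firmly held, with the blade straight ahead (rear edge row 107, columns 285–368). I'll check the blade's pose in the top view, then lower it.

```bash
python3 - <<'E'
from h import *
s=pickle.load(open("t2.pkl","rb")); h=cv2.cvtColor(s["color"],cv2.COLOR_RGB2HSV); H,S,V=[h[...,i].astype(int) for i in range(3)]
q=proj(s,[518,-58,124])[0]; print(q); x,y=q.astype(int)
bl=(S<45)&(V>110); c=blob(bl,(x-30,y-55,x+30,y+45)); print(rect(s,c,124))
cv2.imwrite("pics/t2.png",cv2.resize(s["color"][100:300,130:300,::-1],None,fx=3,fy=3))
E
```

```text
[209.09099396 208.75824669]
[508.9 -59.6 137.9  55.    7.2]
```

Emit:
{"api": "apply_moves", "payload": {"travel": [[0,0.02,-0.6],[0,0,-0.7],[0,0,-0.6],[0,0,0],[0,0,0]], "angular": [[0,0,0],[0,0,0],[0,0,0],[0,0,0],[0,0,0]], "jaw": [0,0,0,0,0]}}

```text
time: 5.25
tool_pos: [384.4, -77.9, 104.2]
tcp_rot: [-135.1, -0.0, 7.3]
ft_force: [1.1, 0.0, -1.2]
finger_gap: 16.4
grip_force: 98.1
```

```bash
python3 - <<'E'
from h import *
from bench import r
st=r.sense(); print(tr_of(st),st["ft_force"])
go(st,*tcp_for(rk(-1,-70,46),0,RY),"in")
s=r.snapshot("top"); h=cv2.cvtColor(s["color"],cv2.COLOR_RGB2HSV); H,S,V=[h[...,i].astype(int) for i in range(3)]
o=tr_of(st)[2]; x,y=proj(s,o+[0,0,3])[0].astype(int); c=blob((S<45)&(V>110),(x-30,y-55,x+30,y+45)); print(rect(s,c,o[2]+3))
E
```

```text
(array([-139.4,  -69.7,   45. ]), array([-0.11, -0.02,  7.31]), array([517.8, -56.6,  45. ])) [ 1.11422961  0.04358395 -1.24125017]
in travel units [3.434 0.432 0.025] ang units [ 0.013  0.005 -0.002] mm [137.4  17.3   1. ]
[509.3 -58.  138.   55.5   7.3]
```

Emit:
{"api": "apply_moves", "payload": {"travel": [[0.3,0.038,0.02],[0.4,0.05,0],[0.4,0.05,0],[0.4,0.05,0],[0.4,0.05,0],[0.4,0.05,0],[0.4,0.05,0],[0.4,0.05,0],[0.3,0.04,0],[0,0,0],[0,0,0]], "angular": [[0,0,0],[0,0,0],[0,0,0],[0,0,0],[0,0,0],[0,0,0],[0,0,0],[0,0,0],[0,0,0],[0,0,0],[0,0,0]], "jaw": [0,0,0,0,0,0,0,0,0,0,0]}}

```text
time: 6.68
tool_pos: [519.6, -60.3, 104.1]
tcp_rot: [-135.1, 0.0, 7.3]
ft_force: [0.4, 0.2, -1.3]
finger_gap: 16.2
grip_force: 98.1
```

```bash
python3 - <<'E'
from h import *
from bench import r
st=r.sense(); print(tr_of(st),st["ft_force"],st["wrist_torque"],st["joint_pos"].round(1))
s=r.snapshot("top"); h=cv2.cvtColor(s["color"],cv2.COLOR_RGB2HSV); H,S,V=[h[...,i].astype(int) for i in range(3)]
blue=(H>100)&(H<130)&(S>120); print("panel",rect(s,blob(blue,(170,110,245,185)),70))
cv2.imwrite("pics/t3.png",cv2.resize(s["color"][100:240,110:280,::-1],None,fx=4,fy=4))
E
```

```text
(array([ -3.1, -69.4,  44.7]), array([-0.09,  0.04,  7.35]), array([652.9, -38.9,  44.7])) [ 0.42961743  0.19350529 -1.28028878] [-4.73257665e-01  7.04790881e-02 -3.75832136e-04] [-33.1  25.5  91.5  32.6  95.   42.9]
panel [660.5 -37.6 106.6  98.3 -82.6]
```

View pics/t3.png

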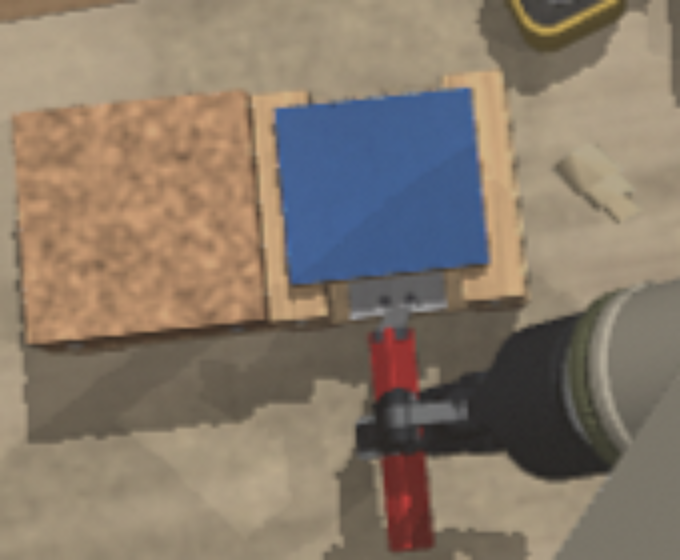

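The blade is in the channel under the panel, with its rear edge at row 312, clear of the panel's front edge, and the panel hasn't moved. I'll plan the arc and check joint ranges with a small fitted arm model.

```bash
cat >> h.py <<'E'
from scipy.optimize import least_squares
S=[([-71.927,7.512,85.324,0,87.261,-4.893],[233.98,-552.0,255.33]),([-58.9,33.1,74.,30.1,106.4,42.9],[461.7,-348.87,164.27]),([-43.,4.6,107.5,27.6,103.6,37.5],[384.6,-79.2,180.1]),([-33.1,25.5,91.5,32.6,95.,42.9],[519.6,-60.3,104.1])]
def fk(p,q):
    a,h,L2,L3,e,d=p; E=Ro.from_euler; B=E("z",q[0],degrees=True); f=B*E("y",q[1]+q[2],degrees=True)
    w=B.apply([a,0,h])+(B*E("y",q[1],degrees=True)).apply([0,0,L2])+f.apply([e,0,L3])
    R=f*E("ZYZ",[q[3],q[4],q[5]+90],degrees=True); return w+R.apply([0,0,d]),R
def fit():
    f=least_squares(lambda p:np.concatenate([fk(p,q)[0]-t for q,t in S]+[np.array(p[:5])*1e-3]),[0,400,450,450,0,250]); return f.x,abs(f.fun[:-5]).max()
def ik(p,P,R,q0):
    g=lambda q:np.r_[fk(p,q)[0]-P,(fk(p,q)[1].inv()*R).as_rotvec(degrees=True)*3]
    f=least_squares(g,q0); return f.x,abs(f.fun).max()
def flip(th,By,u=57,corner=False):
    t=np.radians(th); d=np.array([-np.cos(t),np.sin(t)]); n=np.array([np.sin(t),np.cos(t)])
    c=(np.array([0,72])+(u-12)*d-10*n) if corner else np.array([By,60])+u*d
    return c-3*n
E
cat > plan.py <<'E'
from h import *
from bench import r
p,er=fit(); print(p.round(1),er.round(2)); st=r.sense(); q=st["joint_pos"]; P0,R0=st["tool_pos"],Ro.from_euler("xyz",st["tcp_rot"],degrees=True)
W=[(0,-13)]*3+[(5*k,-13) for k in range(1,5)]+[(20,-8),(20,-3.5)]+[(t,-10*np.sin(np.radians(t))) for t in range(25,91,5)]+[(t,None) for t in range(95,111,5)]
for i,(th,By) in enumerate(W):
    o=flip(th,By,corner=By is None)
    if i<2: o[1]=[49,53][i]
    P,R=tcp_for(rk(-3,*o),-th,RY); q,e=ik(p,P,R,q)
    print(th,o.round(1),"t",((P-P0)/40).round(3),"w",((R*R0.inv()).as_rotvec(degrees=True)/8).round(3),"q",q.round(0),round(e,1)); P0,R0=P,R
E
python3 plan.py
```

```text
[-46.1 274.2 382.9 597.4 -66.  437.5] 46.85
0 [-70.  49.] t [ 0.005 -0.012  0.103] w [ 0.012 -0.003 -0.004] q [-33.  23.  93.  33.  95.  43.] 0.0
0 [-70.  53.] t [0.  0.  0.1] w [0. 0. 0.] q [-33.  23.  93.  33.  96.  43.] 0.0
0 [-70.  57.] t [0.  0.  0.1] w [0. 0. 0.] q [-33.  23.  93.  33.  96.  43.] 0.0
5 [-70.  62.] t [-0.016  0.127  0.128] w [-0.62  -0.079  0.   ] q [-31.  18.  95.  30.  93.  46.] 0.0
10 [-69.7  66.9] t [-0.018  0.138  0.116] w [-0.62  -0.079  0.   ] q [-29.  14.  98.  28.  90.  49.] 0.0
15 [-68.8  71.9] t [-0.019  0.147  0.104] w [-0.62  -0.079 -0.   ] q [-26.  10. 100.  25.  88.  52.] 0.0
20 [-67.6  76.7] t [-0.02   0.156  0.091] w [-0.62  -0.079  0.   ] q [-22.   6. 102.  22.  85.  56.] 0.0
20 [-62.6  76.7] t [-0.016  0.124  0.   ] w [0. 0. 0.] q [-22.   6. 102.  22.  85.  56.] 0.0
20 [-58.1  76.7] t [-0.014  0.112  0.   ] w [0. 0. 0.] q [-21.   6. 103.  22.  85.  57.] 0.0
25 [-57.2  81.4] t [-0.019  0.145  0.076] w [-0.62  -0.079  0.   ] q [-18.   2. 104.  18.  82.  61.] 0.0
30 [-55.9  85.9] t [-0.019  0.15   0.062] w [-0.62  -0.079 -0.   ] q [-14.  -0. 106.
[... 999 characters left out ...]
 -0.091] w [-0.62  -0.079 -0.   ] q [ 32.   4. 108. -32.  85. 123.] 0.0
85 [-17.9 116.5] t [-0.018  0.144 -0.104] w [-0.62  -0.079  0.   ] q [ 35.   8. 107. -35.  87. 127.] 0.0
90 [-13. 117.] t [-0.018  0.137 -0.117] w [-0.62  -0.079 -0.   ] q [ 38.  12. 106. -37.  90. 130.] 0.0
95 [ -9. 118.] t [-0.013  0.102 -0.105] w [-0.62  -0.079  0.   ] q [ 41.  16. 104. -40.  92. 134.] 0.0
100 [ -5.  118.6] t [-0.012  0.093 -0.114] w [-0.62  -0.079  0.   ] q [ 43.  20. 103. -42.  95. 137.] 0.0
105 [ -0.9 118.8] t [-0.011  0.082 -0.122] w [-0.62  -0.079 -0.   ] q [ 44.  25. 101. -44.  98. 139.] 0.0
110 [  3.2 118.7] t [-0.009  0.072 -0.128] w [-0.62  -0.079 -0.   ] q [ 46.  29.  99. -46. 100. 142.] 0.0
```

Emit:
{"api": "apply_moves", "payload": {"travel": [[0.005,-0.012,0.1],[0,0,0.1],[0,0,0.1],[-0.016,0.127,0.128],[-0.018,0.138,0.116],[-0.019,0.147,0.104],[-0.02,0.156,0.091],[0,0,0],[0,0,0]], "angular": [[0,0,0],[0,0,0],[0,0,0],[-0.62,-0.079,0],[-0.62,-0.079,0],[-0.62,-0.079,0],[-0.62,-0.079,0],[0,0,0],[0,0,0]], "jaw": [0,0,0,0,0,0,0,0,0]}}

```text
time: 7.85
tool_pos: [517.0, -38.1, 133.8]
tcp_rot: [-155.0, 0.0, 7.3]
ft_force: [0.7, 0.7, -2.2]
finger_gap: 16.4
grip_force: 98.0
```

```bash
python3 - <<'E'
from h import *
from bench import r
st=r.sense(); print(tr_of(st),st["ft_force"],st["joint_pos"].round(1))
a=r.snapshot("top")["color"][90:240,110:280,::-1]; b=r.snapshot("scene")["color"][150:300,100:260,::-1]
cv2.imwrite("pics/t4.png",cv2.resize(np.hstack([a,b]),None,fx=2.4,fy=2.4,interpolation=cv2.INTER_CUBIC))
E
```

```text
(array([ -2.8, -67.5,  76.5]), array([-20.01,   0.04,   7.35]), array([653. , -37. ,  76.5])) [ 0.65393193  0.66230063 -2.16827882] [-23.8   9.5  99.8  21.3  84.7  54.3]
```

View pics/t4.png

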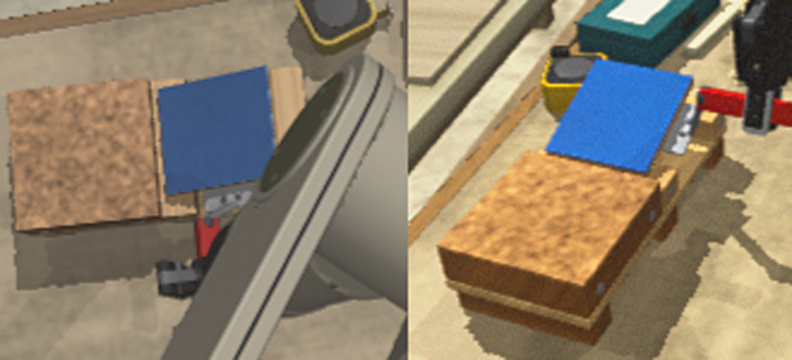

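The panel is tilted about 20° on the blade, with its left edge near the step (about (160,190) in the left half). I'll keep rolling.

Emit:
{"api": "apply_moves", "payload": {"travel": [[-0.016,0.12,0.005],[-0.014,0.1,0],[-0.019,0.145,0.076],[-0.019,0.15,0.062],[-0.02,0.156,0.047],[-0.02,0.16,0.031],[-0.021,0.163,0.016],[-0.021,0.165,0],[-0.021,0.166,-0.016],[-0.021,0.165,-0.032],[0,0,0]], "angular": [[0,0,0],[0,0,0],[-0.62,-0.079,0],[-0.62,-0.079,0],[-0.62,-0.079,0],[-0.62,-0.079,0],[-0.62,-0.079,0],[-0.62,-0.079,0],[-0.62,-0.079,0],[-0.62,-0.079,0],[0,0,0]], "jaw": [0,0,0,0,0,0,0,0,0,0,0]}}

```text
time: 9.32
tool_pos: [508.9, 23.2, 140.8]
tcp_rot: [164.9, 0.1, 7.5]
ft_force: [0.8, -0.4, -1.8]
finger_gap: 16.3
grip_force: 98.0
```

```bash
python3 - <<'E'
from h import *
from bench import r
st=r.sense(); print(tr_of(st),st["ft_force"],st["joint_pos"].round(1))
o=flip(60,-8.7); go(st,*tcp_for(rk(-3,*o),-60,RY),"to60"); print(o)
a=r.snapshot("top")["color"][90:240,110:280,::-1]; b=r.snapshot("scene")["color"][150:300,100:260,::-1]
cv2.imwrite("pics/t5.png",cv2.resize(np.hstack([a,b]),None,fx=2.4,fy=2.4,interpolation=cv2.INTER_CUBIC))
E
```

```text
(array([ -3. , -38.3, 107.2]), array([-60.07,   0.15,   7.46]), array([649.1,  -8.1, 107.2])) [ 0.78434948 -0.38000737 -1.82448086] [  6.8  -0.7 107.4 -15.7  73.8  93.8]
to60 travel units [ 0.005 -0.027  0.01 ] ang units [ 0.012 -0.017 -0.021] mm [ 0.2 -1.1  0.4]
[-39.79807621 107.86344802]
```

View pics/t5.png

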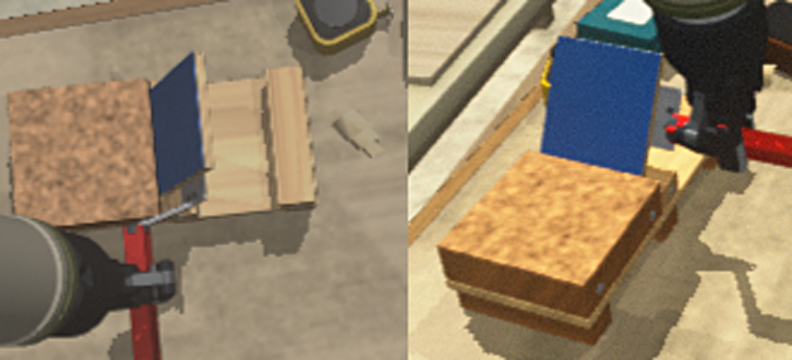

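The panel leans at 60° against the step, with the blade behind it. Next I'll roll through vertical and tip it over.

Emit:
{"api": "apply_moves", "payload": {"travel": [[-0.021,0.164,-0.047],[-0.021,0.161,-0.062],[-0.02,0.156,-0.077],[-0.019,0.151,-0.091],[-0.018,0.144,-0.104],[-0.018,0.137,-0.117],[-0.013,0.102,-0.105],[-0.012,0.093,-0.114],[-0.011,0.082,-0.122],[0,0,0],[0,0,0],[0,0,0]], "angular": [[-0.62,-0.079,0],[-0.62,-0.079,0],[-0.62,-0.079,0],[-0.62,-0.079,0],[-0.62,-0.079,0],[-0.62,-0.079,0],[-0.62,-0.079,0],[-0.62,-0.079,0],[-0.62,-0.079,0],[0,0,0],[0,0,0],[0,0,0]], "jaw": [0,0,0,0,0,0,0,0,0,0,0,0]}}

```text
time: 10.92
tool_pos: [504.1, 68.8, 108.9]
tcp_rot: [120.0, -0.0, 7.2]
ft_force: [-0.4, -0.2, -0.9]
finger_gap: 16.2
grip_force: 98.2
```

```bash
python3 - <<'E'
from h import *
from bench import r
st=r.sense(); print(tr_of(st),st["ft_force"],st["joint_pos"].round(1))
A=r.snapshot("top"); pickle.dump(A,open("t6.pkl","wb")); a=A["color"][90:240,80:280,::-1]; b=r.snapshot("scene")["color"][150:300,100:260,::-1]
cv2.imwrite("pics/t6.png",cv2.resize(np.hstack([a,b]),None,fx=2.2,fy=2.2,interpolation=cv2.INTER_CUBIC))
E
```

```text
(array([ -2.2,  -2.3, 120.1]), array([-1.0497e+02, -3.0000e-02,  7.1700e+00]), array([645.3,  27.7, 120.1])) [-0.42891992 -0.2422207  -0.94199002] [ 32.7  27.3  97.6 -51.4  91.1 132.3]
```

View pics/t6.png

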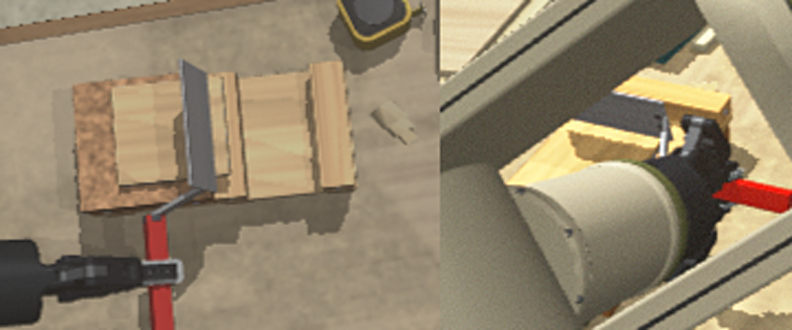

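The panel lies on the cork with the wood side up. In the left half its left edge runs (112,85)–(120,185), and its right edge is near (222,80)–(229,175). I'll work out where that sits in rack coordinates.

```bash
python3 - <<'E'
from h import *
s=pickle.load(open("t6.pkl","rb")); _,M=frame([0,0],RY)
f=lambda p:np.array(p)/2.2+[80,90]-.27
w=ray(s,f([(112,85),(120,185),(222,78),(229,175)]),82)[:,:2]; print(((w-RK)@M).round(1))
E
```

```text
[[ 58.3  86.6]
 [-42.7  86.3]
 [ 53.3 -22.5]
 [-44.6 -20.7]]
```

```bash
python3 - <<'E'
from h import *
from bench import r
st=r.sense(); a=dict(st)
for th,o in [(105,(-2,140)),(85,(-45,140)),(85,(-45,103)),(85,(-25,103)),(85,(5,103))]:
    P,R=tcp_for(rk(2,*o),-th,RY); go(a,P,R,str(o)); a=dict(tool_pos=P,tcp_rot=R.as_euler("xyz",degrees=True))
E
```

```text
(-2, 140) travel units [0.104 0.01  0.5  ] ang units [0.001 0.003 0.014] mm [ 4.2  0.4 20. ]
(-45, 140) travel units [ 0.136 -1.058  0.516] ang units [2.48  0.318 0.   ] mm [  5.4 -42.3  20.6]
(-45, 103) travel units [ 0.     0.    -0.925] ang units [ 0.  0. -0.] mm [  0.   0. -37.]
(-25, 103) travel units [-0.064  0.496  0.   ] ang units [ 0.  0. -0.] mm [-2.5 19.8  0. ]
(5, 103) travel units [-0.095  0.744  0.   ] ang units [ 0.  0. -0.] mm [-3.8 29.8  0. ]
```

Emit:
{"api": "apply_moves", "payload": {"travel": [[0.052,0.005,0.25],[0.052,0.005,0.25],[0.027,-0.212,0.103],[0.027,-0.212,0.103],[0.027,-0.212,0.103],[0.027,-0.212,0.103],[0.027,-0.212,0.103],[0,0,0],[0,0,0],[0,0,0]], "angular": [[0,0,0.007],[0,0,0.007],[0.496,0.064,0],[0.496,0.064,0],[0.496,0.064,0],[0.496,0.064,0],[0.496,0.064,0],[0,0,0],[0,0,0],[0,0,0]], "jaw": [0,0,0,0,0,0,0,0,0,0]}}

```text
time: 12.28
tool_pos: [512.6, 27.5, 147.9]
tcp_rot: [139.8, 0.1, 7.4]
ft_force: [0.2, -0.2, -0.8]
finger_gap: 16.5
grip_force: 98.2
```

```bash
python3 - <<'E'
from h import *
from bench import r
st=r.sense(); print(tr_of(st)); go(st,*tcp_for(rk(2,-45,103),-85,RY))
s=r.snapshot("top"); pickle.dump(s,open("t7.pkl","wb"))
h=cv2.cvtColor(s["color"],cv2.COLOR_RGB2HSV)
for X in [(0,40),(0,100),(0,115),(0,-10),(0,-20)]:
    x,y=proj(s,rk(*X,82))[0].astype(int); print(X,h[y,x])
E
```

```text
(array([  1.3, -44.1, 138.3]), array([-85.16,   0.14,   7.42]), array([654.1, -13.3, 138.3]))
 travel units [ 0.023 -0.014 -0.887] ang units [ 0.022 -0.015 -0.016] mm [  0.9  -0.5 -35.5]
(0, 40) [ 17  89 187]
(0, 100) [ 14 105 158]
(0, 115) [ 14 104 159]
(0, -10) [ 17  89 194]
(0, -20) [ 18  87 123]
```

Emit:
{"api": "apply_moves", "payload": {"travel": [[0.02,-0.01,-0.45],[0,0,-0.435],[0,0,0],[-0.032,0.248,0],[-0.032,0.248,0],[-0.019,0.15,0],[-0.019,0.15,0],[-0.019,0.15,0],[-0.019,0.15,0],[-0.019,0.144,0],[0,0,0],[0,0,0]], "angular": [[0,0,0],[0,0,0],[0,0,0],[0,0,0],[0,0,0],[0,0,0],[0,0,0],[0,0,0],[0,0,0],[0,0,0],[0,0,0],[0,0,0]], "jaw": [0,0,0,0,0,0,0,0,0,0,0,0]}}

```text
time: 13.82
tool_pos: [507.4, 76.4, 112.9]
tcp_rot: [139.9, 0.1, 7.4]
ft_force: [-0.4, -0.1, -1.8]
finger_gap: 16.4
grip_force: 98.2
```

```bash
python3 - <<'E'
from h import *
from bench import r
st=r.sense(); print(tr_of(st),st["ft_force"]); a=dict(st)
for th,o in [(85,(-20,103)),(85,(-45,200))]:
    P,R=tcp_for(rk(2,*o),-th,RY); go(a,P,R,str(o)); a=dict(tool_pos=P,tcp_rot=R.as_euler("xyz",degrees=True))
E
```

```text
(array([  2.3,   5. , 103.4]), array([-8.509e+01,  8.000e-02,  7.400e+00]), array([648.8,  35.6, 103.4])) [-0.39758836 -0.10884588 -1.77378511]
(-20, 103) travel units [ 0.074 -0.616 -0.012] ang units [ 0.013 -0.009 -0.012] mm [  3.  -24.6  -0.5]
(-45, 200) travel units [ 0.079 -0.62   2.425] ang units [ 0.  0. -0.] mm [  3.2 -24.8  97. ]
```

Emit:
{"api": "apply_moves", "payload": {"travel": [[0.038,-0.3,0],[0.038,-0.31,0],[0.04,-0.31,0.4],[0.04,-0.31,0.7],[0,0,0.7],[0,0,0.6],[0,0,0],[0,0,0]], "angular": [[0,0,0],[0,0,0],[0,0,0],[0,0,0],[0,0,0],[0,0,0],[0,0,0],[0,0,0]], "jaw": [0,0,0,0,0,0,0,0]}}

```text
time: 14.82
tool_pos: [513.3, 27.0, 208.3]
tcp_rot: [139.9, 0.1, 7.4]
ft_force: [-0.8, 0.1, -1.6]
finger_gap: 16.9
grip_force: 98.2
```

```bash
python3 - <<'E'
from h import *
from bench import r
st=r.sense(); print(tr_of(st)); a=dict(st)
for th,P in [(0,rk(-90,-130,170)),]:
    P,R=tcp_for(P,-th,RY); go(a,P,R,"unroll"); a=dict(tool_pos=P,tcp_rot=R.as_euler("xyz",degrees=True))
P,R=tcp_for([608.5,-310.2,110],0,-12); go(a,P,R,"rest")
s=r.snapshot("top"); pickle.dump(s,open("t8.pkl","wb"))
h=cv2.cvtColor(s["color"],cv2.COLOR_RGB2HSV); _,M=frame([0,0],RY)
# cork is S>98 & H<16; scan along rack lines for the wood span
for x in (-35,-15,5,25,45):
    L=[]
    for y in range(-10,131,2):
        u,v=proj(s,rk(x,y,82 ))[0].round().astype(int); q=h[v,u]; L.append("c" if q[0]<16 and q[1]>95 else ".")
    print(x,"".join(L))
E
```

```text
(array([  1.8, -44.8, 198.7]), array([-85.09,   0.12,   7.38]), array([654.7, -13.9, 198.7]))
unroll travel units [-1.806 -3.961  0.524] ang units [10.551  1.347 -0.018] mm [ -72.2 -158.4   21. ]
rest travel units [ 0.862 -3.871 -1.5  ] ang units [-0.    -0.    -2.413] mm [  34.5 -154.8  -60. ]
-35 ......ccc........................................................ccc...
-15 ....ccccc........................................................ccc...
5 ....cccccc........................................................cc...
25 ....ccccc........................................................cccc..
45 ..ccccccc.........................................................cc...
```

Emit:
{"api": "apply_moves", "payload": {"travel": [[-0.15,-0.33,0.044],[-0.15,-0.33,0.044],[-0.15,-0.33,0.044],[-0.15,-0.33,0.044],[-0.15,-0.33,0.044],[-0.15,-0.33,0.044],[-0.15,-0.33,0.044],[-0.15,-0.33,0.044],[-0.15,-0.33,0.044],[-0.15,-0.33,0.044],[-0.15,-0.33,0.044],[-0.15,-0.33,0.044],[0.108,-0.484,-0.188],[0.108,-0.484,-0.188],[0.108,-0.484,-0.188],[0.108,-0.484,-0.188],[0.108,-0.484,-0.188],[0.108,-0.484,-0.188],[0.108,-0.484,-0.188],[0.108,-0.484,-0.188]], "angular": [[0.879,0.112,0],[0.879,0.112,0],[0.879,0.112,0],[0.879,0.112,0],[0.879,0.112,0],[0.879,0.112,0],[0.879,0.112,0],[0.879,0.112,0],[0.879,0.112,0],[0.879,0.112,0],[0.879,0.112,0],[0.879,0.112,0],[0,0,-0.302],[0,0,-0.302],[0,0,-0.302],[0,0,-0.302],[0,0,-0.302],[0,0,-0.302],[0,0,-0.302],[0,0,-0.302]], "jaw": [0,0,0,0,0,0,0,0,0,0,0,0,0,0,0,0,0,0,0,0]}}

```text
time: 17.38
tool_pos: [476.5, -287.5, 169.5]
tcp_rot: [-135.0, -0.1, -12.2]
ft_force: [0.8, 0.3, -1.2]
finger_gap: 16.0
grip_force: 98.2
```

Emit:
{"api": "apply_moves", "payload": {"travel": [[0,0,0],[0,0,0],[0,0,0]], "angular": [[0,0,0],[0,0,0],[0,0,0]], "jaw": [0,0,0]}}

```text
time: 17.75
tool_pos: [476.4, -285.7, 170.3]
tcp_rot: [-135.0, -0.1, -11.9]
ft_force: [0.6, -0.1, -1.7]
finger_gap: 16.3
grip_force: 98.2
```

```bash
python3 - <<'E'
from h import *
from bench import r
st=r.sense(); print(tr_of(st)); 
P0=np.array([475.56,-286.21,99.49]); go(st,P0,tcp_for([0,0,0],0.0,-12)[1],"to original grip pose")
s=r.snapshot("top"); h=cv2.cvtColor(s["color"],cv2.COLOR_RGB2HSV); H,S,V=[h[...,i].astype(int) for i in range(3)]
o=tr_of(st)[2]; x,y=proj(s,o+[0,0,3])[0].astype(int); c=blob((S<60)&(V>110),(x-32,y-58,x+32,y+40)); print(rect(s,c,o[2]+3))
E
```

```text
(array([ -80.6, -332.3,  111.4]), array([ -0.04,  -0.13, -11.93]), array([ 609.5, -309.6,  111.4]))
to original grip pose travel units [-0.022 -0.012 -1.771] ang units [ 0.008  0.014 -0.008] mm [ -0.9  -0.5 -70.8]
[ 637.  -324.7  179.7  130.9    9.4]
```

Emit:
{"api": "apply_moves", "payload": {"travel": [[-0.01,-0.006,-0.4],[-0.01,-0.006,-0.6],[0,0,-0.4],[0,0,-0.2],[0,0,-0.1],[0,0,-0.06],[0,0,0],[0,0,0]], "angular": [[0.008,0.014,-0.008],[0,0,0],[0,0,0],[0,0,0],[0,0,0],[0,0,0],[0,0,0],[0,0,0]], "jaw": [0,0,0,0,0,0,0,0]}}

```text
time: 18.8
tool_pos: [475.7, -287.0, 100.1]
tcp_rot: [-135.0, -0.0, -12.1]
ft_force: [-0.3, -0.4, -1.3]
finger_gap: 16.3
grip_force: 98.2
```

```bash
python3 - <<'E'
from h import *
from bench import r
st=r.sense(); print(tr_of(st),st["ft_force"],st["wrist_torque"])
s=r.snapshot("top"); h=cv2.cvtColor(s["color"],cv2.COLOR_RGB2HSV); H,S,V=[h[...,i].astype(int) for i in range(3)]
print("blade",rect(s,blob((S<60)&(V>110),(300,135,355,210)),43))
E
```

```text
(array([ -81.7, -333.7,   41. ]), array([ -0.04,  -0.03, -12.06]), array([ 608.6, -311.1,   41. ])) [-0.28452448 -0.37625613 -1.25473085] [-0.42832401  0.23190317  0.02638028]
blade [ 608.1 -309.9  118.8   54.1  -12.1]
```

Emit:
{"api": "apply_moves", "payload": {"travel": [[0,0,-0.02],[0,0,-0.01],[0,0,0],[0,0,0],[0,0,0],[0,0,0],[0,0,0],[0,0,0],[0,0,0]], "angular": [[0,0,0],[0,0,0],[0,0,0],[0,0,0],[0,0,0],[0,0,0],[0,0,0],[0,0,0],[0,0,0]], "jaw": [0,0,0,0.25,0.4,0.6,1,1,1], "force": 40}}

```text
time: 19.98
tool_pos: [475.5, -286.7, 98.4]
tcp_rot: [-135.0, 0.0, -12.1]
ft_force: [0.6, 0.8, 0.2]
finger_gap: 85.6
grip_force: 0.0
```

Emit:
{"api": "apply_moves", "payload": {"travel": [[-0.04,-0.2,0.2],[-0.08,-0.4,0.4],[-0.12,-0.6,0.6],[-0.15,-0.7,0.7],[-0.15,-0.7,0.7],[-0.15,-0.7,0.7],[0,0,0],[0,0,0]], "angular": [[0,0,0],[0,0,0],[0,0,0],[0,0,0],[0,0,0],[0,0,0],[0,0,0],[0,0,0]], "jaw": [1,1,1,1,1,1,1,1]}}

```text
time: 20.98
tool_pos: [447.7, -418.6, 230.0]
tcp_rot: [-135.0, 0.0, -12.1]
ft_force: [-0.8, -0.3, -0.6]
finger_gap: 85.6
grip_force: 0.0
```

```bash
python3 - <<'E'
from h import *
from bench import r
s=r.snapshot("top"); h=cv2.cvtColor(s["color"],cv2.COLOR_RGB2HSV); H,S,V=[h[...,i].astype(int) for i in range(3)]
print("blade",rect(s,blob((S<60)&(V>110),(300,135,355,215)),43))
red=((H<6)|(H>172))&(S>150); print("handle",rect(s,blob(red,(300,195,340,270)),95))
a=s["color"][90:270,90:360,::-1]; b=r.snapshot("scene")["color"][120:300,100:350,::-1]
cv2.imwrite("pics/t9.png",cv2.resize(np.hstack([a,b]),None,fx=1.5,fy=1.5,interpolation=cv2.INTER_CUBIC))
E
```

```text
blade [ 607.9 -309.8  119.3   54.   -11.9]
handle [ 476.9 -282.2  113.7   22.   -12.4]
```

View pics/t9.png

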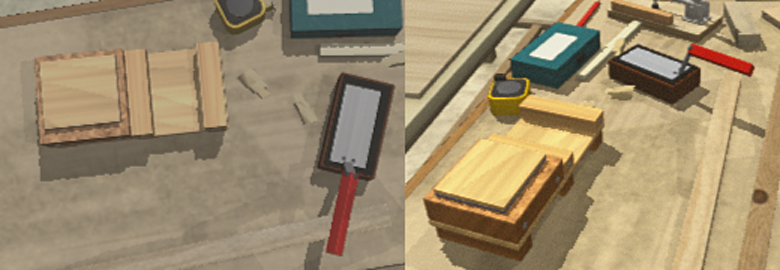

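The panel lies flat and fully on the cork, wood side up, centred at about (82,92). The turner is back on its rest within a millimetre or so of where it started.

```bash
python3 -c "
from bench import r
print(r.hand_in())"
```

```text
the job is handed in; nothing more can be done
None
```

The panel was flipped left and lies flat on the cork bed, bare wood side up. The turner is back flat on its rest block and released, and the job was handed in at about 21 s of the 54 s allowed (no verdict came back).

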